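# Press a caul flush on an inlay in a tilted carving panel

## Robot

A 6-joint arm with a two-finger parallel gripper is mounted at the origin on the work surface. World frame = base frame: x ahead of the robot, y to its left, z up, the work surface at z = 0. Lengths are in m, angles in degrees, forces in N, time in s.
With the tool pointing down it reaches from about 0.275 to 0.725 m from the base axis. Payload 5.6 kg.
Tool frame: the origin (TCP) lies midway between the tips of the shut fingers; the grasp point (between the pads) lies behind it (manip.hold_point_z is the x of the grasp point in the tool frame, in m); x points along the fingers, z is the direction in which the jaws open and shut, and the axes are right-handed (so a half turn about x gives the same grasp; the last joint's range is limited). The gripper opens to 85 mm and grips with 20 to 120 N. Pads are 22 mm wide; open, the fingers measure 114 mm over their backs; the gripper's body (76 mm by 85 mm) begins 54 mm behind the grasp point. The pads swing forward as they close: fully open they stand 13 mm farther back than shut.
Start: joints at [81.452, 14.616, 6.199, 0, -81.583, -16.306], TCP at [0.231, 0.499, 0.204] pointing down, gripper open.
Joint ranges: [-168.99, 168.99], [-69.2, 112.95], [-62.41, 85.93], [-164.36, 98.24], [-168.68, -3.75], [-174.98, 174.98]. Speed limits (degrees/s): [147.25, 147.25, 180, 180, 180, 180].

## Interface

Orientations are given as [roll, pitch, yaw] about the fixed x, y, z axes, in that order (R = Rz(yaw) Ry(pitch) Rx(roll)).
In Python, from workcell import manip, eyes gives the robot as it stands. The module is installed in compiled form; this text tells all that it offers.
- The arm moves only by the shell command python3 -m pendant 'ROWS' [OPENING] [FORCE]. ROWS is JSON, a list of rows, each a list of 6 numbers: the shift along the tool's x, y, z in mm, then the turn, a rotation vector about the tool's x, y, z in degrees. A call has 1 to 20 rows; each row shifts and turns the commanded pose from where the row before left it, along the tool's axes as they then stand; what a row does not reach is not made up. A row lasts 1/10 s, in which the tool goes at most 50 mm and 8.59 degrees, less where a joint would pass 70% of its speed; a pose out of reach is approached as far as the arm can. A call is refused whole if a number of a shift passes 50 or a number of a turn 8.59, either way. A call with a gripper value outside its range is refused whole. OPENING is the closure, from -1 (fully open) to 1 (shut), so that 0 is half open, set as the call begins (- or left out, the last holds). The fingers move at their own pace and stop on an object; FORCE is the grip in N (left out, the last holds). Time passes only in rows, so rows that do not move let the fingers close. It gives the time, the measured TCP pose, the force and the opening at its end, in the units of the state.
- manip.get_obs(): the state, without advancing time (a new reading comes with each control period).
- eyes.snapshot(name): name is "side" or "top"; returns the picture (400x640x3 uint8, red, green, blue); there is no depth.
- eyes.camera_info(name): a dict with "fov_y" (degrees; the focal length in pixels is half the picture's height over the tangent of half this angle, whatever the lens; pixels are square), "cx", "cy" (the principal point, pixels), "pose" (4x4, takes a point from camera to world coordinates). Camera axes: x right, y down, z forward; pixel columns grow to the right and rows downward; lengths in m; the calibration is good to about 2 mm. A picture is of the moment at which its call begins. camera_info takes no time and is no camera call.
- manip.finish_job(): hands the job in, once; it reports no verdict.
The state is a dict: "t": time; "joint_pos": joint angles; "qvel": joint speeds; "tau": joint torques, N m; "position": TCP position; "eef_rot": TCP orientation; "ft_force": force on the tool from outside, world axes, zero at the start; "moment": the same for the moment, N m; "opening": finger opening in m.
Only numpy, scipy, OpenCV 4.12 (cv2) and the standard library are available. Lean on these libraries where they do the work, as an engineer would, in place of code of your own. Each camera call takes 0.05 s, during which the arm holds its last target. There are 200 camera calls.

## Task

Pull the chest's top drawer out to its stop and take out the wooden caul by its grip rib. Set the caul's flat underside on the tilted carving panel so that it covers the dark inlay centrally, long side along long side, tilting it until it lies flush on the slope, and finish while still holding it there, pressed on firmly but gently (about 10 N). Leave the drawer out, the panel's tilt as it is set, and the other things on the bench where they are.

Things in the scene. Friction and masses are not known exactly. Their poses are not given: they have to be found in the camera images.
- chest_drawer0 (a joint): how far the top drawer of the two-drawer chest (light wood, 250 deep, 280 wide, 150 high) is out, in m: 0 shut, 0.174 at its stop; starts up to 0.012 ajar; runs easily (1 N). Tray: inner floor 85 above the bench, inside 238 wide, 205 deep, side walls 43 high above that floor, the 15 thick front 54. Fully out, 168 of the inside is clear of the top (with a 12 high carved rosette towards its back).
- chest_drawer0_handle (a point): middle of the top drawer's bar handle: dark round level bar, diameter 11, length 120, centre line 35 in front of the drawer front, 38 below the chest's top (112 above the bench), on two 8 mm posts 51 either side of the middle. Axes: x into the chest (pulls out to -x), y along the bar, z up; moves with the drawer. The chest faces the robot, left or right of the panel.
- caul: caul: flat plywood plate 80 (x) x 56 (y) x 10 with an upright grip rib centred on top, 56 long (x), 22 thick (y), 32 high: 42 high in all; 0.1 to 0.21 kg. Origin: centre of the flat underside; z up through the rib. Lies loose and flat in the front part of the top drawer, turned up to 0.25 rad to it, hidden until that opens. (A round tin, 36 wide, 27 high, lies farther back.)
- inlay (a point): centre of the inlay, a thin dark wood rectangle 56 (x) x 24 (y) level with the flat face of the carving panel, about 100 above the bench. Axes are the panel's: x up the slope along the inlay's long side, y level across, z out of the face.
- panel: carving panel: light wood, 160 (x) x 176 (y) x 22 thick, its face sloping down towards the robot by 0.15 to 0.45 rad; the tilt is clamped stiffly (8 N m). Origin: on its tilting axis, 15 below the inlay's centre along z; axes as the inlay's. It hangs between two wooden cheeks, 90 long (x), 18 thick, 95 either side of the middle, tops 104 above the bench, on a plywood base.
- panel_top (a point): middle of the panel's upper edge, on its face: 80 up the slope from the inlay's centre; axes as the panel's.
- mallet: carver's wooden mallet lying on its side, 260 long, head 70 wide; origin on the bench under where the handle (to -x) meets the head; a bystander, leave it where it is
- gouge_long: carving gouge lying flat, 200 long, 26 thick, on the bench in front between chest and stand; origin under its ferrule, blade to +x; a bystander, leave it where it is
- gouge_short: carving gouge lying flat, 185 long, 26 thick, at the robot's right; origin under its ferrule, blade to +x; a bystander, leave it where it is
- glue: white plastic bottle 56 wide, 150 high; origin under its centre; a bystander, leave it where it is
- mug: white mug 80 wide, 90 high; origin under its centre; a bystander, leave it where it is
- offcut: wooden offcut 120 x 50 x 30 high; origin under its centre; a bystander, leave it where it is

How it is judged:
By the outcome, as a careful person would: the job done as asked, in the order asked, and still so for the second after the job is handed in, while the arm keeps its last pose, push and grip.
It also fails if it takes over 64 s, if anything falls off the work surface, if the arm or the gripper's body presses on something with over 40 N, if the wrist force passes 120 N, or if a joint passes its speed limit or range.

## Working session

There is one attempt and no reset: what is moved stays moved. The work goes in short steps, Python scripts to look and compute and a shell command to move; the robot and the scene stay as the last step left them, time stands still between calls to the robot, and variables do not carry over. Pictures are saved under pics/ and viewed, about 8 in all and at most 12, crops included, and the job is handed in when it is done.

```bash
mkdir -p pics
python3 - <<'E'
from workcell import manip, eyes
import cv2, numpy as np
for n in("top","side"):
    im=eyes.snapshot(n); cv2.imwrite(f"pics/{n}0.png",im[:,:,::-1]); c=eyes.camera_info(n); print({k:(np.round(v,4).tolist() if k=='pose' else v) for k,v in c.items()})
o=manip.get_obs(); print(o, manip.hold_point_z)
E
```

```text
{'fov_y': 44.177934771697835, 'cx': 322.1947363409436, 'cy': 203.0320205403748, 'pose': [[-0.0211, -0.9878, 0.1545, 0.3417], [-0.9997, 0.022, 0.0042, -0.0146], [-0.0075, -0.1544, -0.988, 1.4985], [0.0, 0.0, 0.0, 1.0]]}
{'fov_y': 57.704094028686804, 'cx': 319.913279710526, 'cy': 198.45616508322877, 'pose': [[0.6935, -0.4874, 0.5305, -0.0242], [-0.7203, -0.4846, 0.4963, -0.5728], [0.0152, -0.7263, -0.6872, 0.8516], [0.0, 0.0, 0.0, 1.0]]}
{'t': 0.1, 'joint_pos': array([ 8.14528123e+01,  1.46512693e+01,  6.14111026e+00, -2.27532825e-02,
       -8.15812107e+01, -1.63066079e+01]), 'qvel': array([ 0.11078943, -0.16944999,  0.17224722,  0.14337598, -0.03605115,
       -0.06220051]), 'tau': array([-2.08746409e-03, -3.87602627e+01,  2.38473397e+01,  5.37790820e+00,
       -3.83597406e-03, -7.85262756e-06]), 'position': array([0.23092694, 0.49867702, 0.20289611]), 'eef_rot': array([   2.47110289,   89.90589938, -112.38604193]), 'ft_force': array([ 0.43763942, -0.32789995, -0.59955706]), 'moment': array([-0.00273181,  0.00675389, -0.01987667]), 'opening': 0.08513659904031112} -0.0187
```

View pics/top0.png

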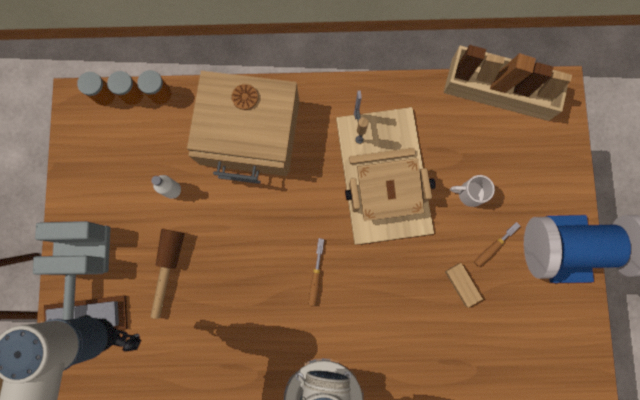

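View pics/side0.png

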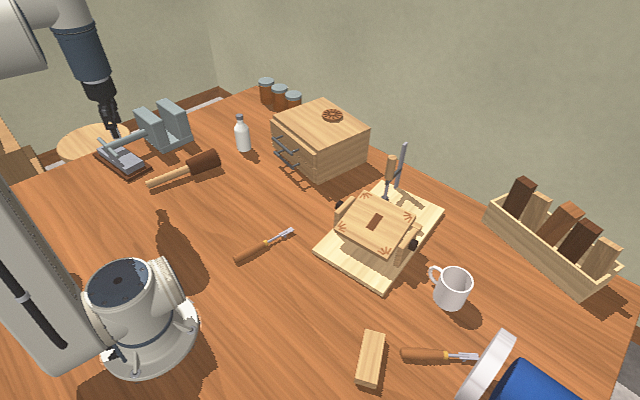

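The top view shows the chest at about (245,125), with its handle at (238,176). The panel is at (390,190) with the inlay at (391,188). The side view shows the same scene, with the handle at (287,150) and the inlay at (375,221). Next I'll zoom in.

```bash
cat > h.py <<'E'
import numpy as np, cv2
from workcell import manip, eyes
from scipy.spatial.transform import Rotation as R
def cam(n):
    c=eyes.camera_info(n); return 200/np.tan(np.radians(c['fov_y']/2)),c['cx'],c['cy'],np.array(c['pose'])
def ray(n,u,v):
    f,cx,cy,P=cam(n); d=P[:3,:3]@np.array([(u-cx)/f,(v-cy)/f,1]); return P[:3,3],d/np.linalg.norm(d)
def onz(n,u,v,z):
    o,d=ray(n,u,v); return o+d*(z-o[2])/d[2]
def tri(a,b):
    o1,d1=ray('top',*a); o2,d2=ray('side',*b)
    s=np.linalg.lstsq(np.c_[d1,-d2],o2-o1,rcond=None)[0]; p,q=o1+s[0]*d1,o2+s[1]*d2
    return (p+q)/2, np.linalg.norm(p-q)*1000
def proj(n,p):
    f,cx,cy,P=cam(n); q=P[:3,:3].T@(np.array(p)-P[:3,3]); return np.array([cx+f*q[0]/q[2],cy+f*q[1]/q[2]])
def crop(im,u0,v0,w,h,k):
    return cv2.resize(im[v0:v0+h,u0:u0+w],None,fx=k,fy=k,interpolation=cv2.INTER_CUBIC)
E
python3 - <<'E'
from h import *
t=cv2.imread('pics/top0.png');s=cv2.imread('pics/side0.png')
a=np.hstack([crop(t,185,130,80,60,5),crop(t,340,140,100,75,4)])
b=np.hstack([crop(s,260,115,80,60,5),crop(s,320,180,100,75,4)])
cv2.imwrite('pics/z.png',np.vstack([a,b]))
E
```

```text
(no output)
```

View pics/z.png

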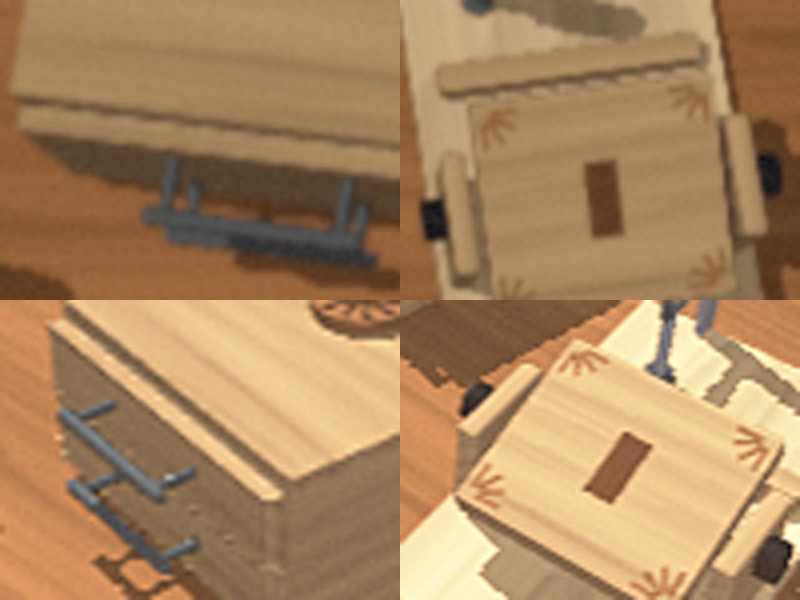

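The zoomed crops show both handle bars and the panel. The upper bar runs from (214,173) to (259,182) in the top view and from (272,138) to (292,154) in the side view. The inlay and panel corners are clear in both views. Next: triangulate the handle and fit the panel pose from these corner points.

Run:
```python
from h import *
from scipy.optimize import least_squares
T=cv2.imread('pics/top0.png');S=cv2.imread('pics/side0.png')
# handle
for a,b in(((214,173),(272.4,137.8)),((259.2,182),(292.2,153.8))):
    print('h tri',tri(a,b),'onz top',onz('top',*a,.112),'side',onz('side',*b,.112))
def inlay(im,u0,v0,w,h):
    c=im[v0:v0+h,u0:u0+w].astype(int); k=crop(im,u0,v0,w,h,8).astype(int)
    m=((k.sum(2)<(np.median(c.sum(2))*.72))).astype(np.uint8)
    cs=max(cv2.findContours(m,0,1)[0],key=cv2.contourArea)
    mo=cv2.moments(cs);cen=np.array([mo['m10'],mo['m01']])/mo['m00']
    p=cv2.approxPolyDP(cs,12,True)[:,0]
    return (cen+.5)/8-.5+[u0,v0],(p+.5)/8-.5+[u0,v0]
it=inlay(T,378,172,26,34);is_=inlay(S,358,205,34,34);print(it,is_)
print('inlay c',tri(it[0],is_[0]))
# corners, obj: x up slope, y left ; 
top={'TL':(357,166),'TR':(417,157.5)}
side={'TL':(363.6,190),'TR':(415.3,215),'BL':(334.3,227.7),'BR':(391.8,254.5)}
obj={'TL':(.08,.088,0),'TR':(.08,-.088,0),'BL':(-.08,.088,0),'BR':(-.08,-.088,0),'C':(0,0,0)}
top['C']=it[0];side['C']=is_[0]
for k in('TL','TR'):print(k,tri(top[k],side[k]))
def pose(x):
    return R.from_euler('zy',[x[3],-x[4]]),x[:3]   # tilt: x axis up
def res(x,full=False):
    r,t=pose(x);o=[]
    for n,d in(('top',top),('side',side)):
        for k,p in d.items(): o.append((proj(n,r.apply(obj[k])+t)-p)*(2 if k=='C' else 1))
    return np.array(o).ravel()
s=least_squares(res,[.5,-.15,.1,.0,.3],loss='soft_l1')
print('panel x,y,z,yaw,tilt',s.x[:3],np.degrees(s.x[3:]),s.x[4]);print(res(s.x).round(1).reshape(-1,2).tolist())
r,t=pose(s.x)
for k in('BL','BR'):print(k,proj('top',r.apply(obj[k])+t))
```

```text
h tri (array([0.65298896, 0.30038753, 0.11343412]), np.float64(0.8161747842206298)) onz top [0.65297672 0.30094892 0.112     ] side [0.65465322 0.30186732 0.112     ]
h tri (array([0.62273426, 0.16682356, 0.12788274]), np.float64(5.8532356041089715)) onz top [0.62362098 0.17071504 0.112     ] side [0.63948878 0.18145416 0.112     ]
(array([390.49323608, 189.25795218]), array([[392.6875, 179.6875],
       [385.8125, 181.0625],
       [388.4375, 198.8125],
       [395.1875, 197.5625]])) (array([374.11115862, 221.51587442]), array([[376.8125, 212.6875],
       [365.4375, 226.5625],
       [371.9375, 230.4375],
       [382.5625, 216.4375]]))
inlay c (array([ 0.59553556, -0.20568193,  0.10103378]), np.float64(1.3160554728247666))
TL (array([ 0.66278444, -0.11067203,  0.11744805]), np.float64(0.4571392029458628))
TR (array([ 0.68258491, -0.28245199,  0.1196372 ]), np.float64(2.632831204304317))
panel x,y,z,yaw,tilt [ 0.59590266 -0.20648738  0.10236161] [7.59569112 9.69500641] 0.16920978293908545
[[-0.8, 0.4], [-0.3, -0.5], [0.3, -0.1], [-0.6, 0.6], [1.1, 0.0], [-1.2, -0.2], [-3.5, 2.3], [1.2, -0.6]]
BL [364.67923929 221.36783904]
BR [425.13259437 211.96958408]
```

Run:
```python
from h import *
T=cv2.imread('pics/top0.png');S=cv2.imread('pics/side0.png')
for e in(((188,149),(265,164)),):
    a,b=[onz('top',*p,.15) for p in e];print(a,b,np.degrees(np.arctan2(-(a-b)[0],(a-b)[1])))
y=np.radians(-7.2);m=np.array([.647,.2415,.112]);ax=np.array([-np.sin(y),np.cos(y),0])
print([ (proj(n,m+s*.06*ax)) for n in('top','side') for s in(1,-1)])
r=R.from_euler('zy',[np.radians(7.6),-.169]);t=np.array([.5957,-.206,.1018])
k=5;W=400//k
tiles=[]
for n,im,u0,v0,w,h in(('top',T,195,140,80,60),('top',T,350,150,80,75),('side',S,262,115,80,60),('side',S,328,185,90,75)):
    c=crop(im,u0,v0,w,h,k)
    def dr(P,col):
        q=[((proj(n,p)-[u0,v0]+.5)*k-.5) for p in P]
        cv2.polylines(c,[np.int32(np.round(np.array(q)*16))],True,col,1,cv2.LINE_AA,4)
    dr([m+.06*ax,m-.06*ax],(0,255,0))
    dr([r.apply([a*.08,b*.088,0])+t for a,b in((1,1),(1,-1),(-1,-1),(-1,1))],(0,255,0))
    dr([r.apply([a*.028,b*.012,0])+t for a,b in((1,1),(1,-1),(-1,-1),(-1,1))],(255,255,0))
    tiles.append(c[:300,:400] if 0 else c)
H=375
pad=lambda c:cv2.copyMakeBorder(c,0,H-c.shape[0],0,450-c.shape[1],0)
o=np.vstack([np.hstack([pad(tiles[0]),pad(tiles[1])]),np.hstack([pad(tiles[2]),pad(tiles[3])])])
cv2.imwrite('pics/z2.png',cv2.resize(o,(720,600)))
```

```text
[0.71540643 0.36672035 0.15      ] [0.66701616 0.14927745 0.15      ] -12.546290518486133
[array([213.9798613 , 172.47641203]), array([255.27951596, 176.67373467]), array([272.5252257 , 137.90894507]), array([292.09400441, 153.73647029])]
```

View pics/z2.png

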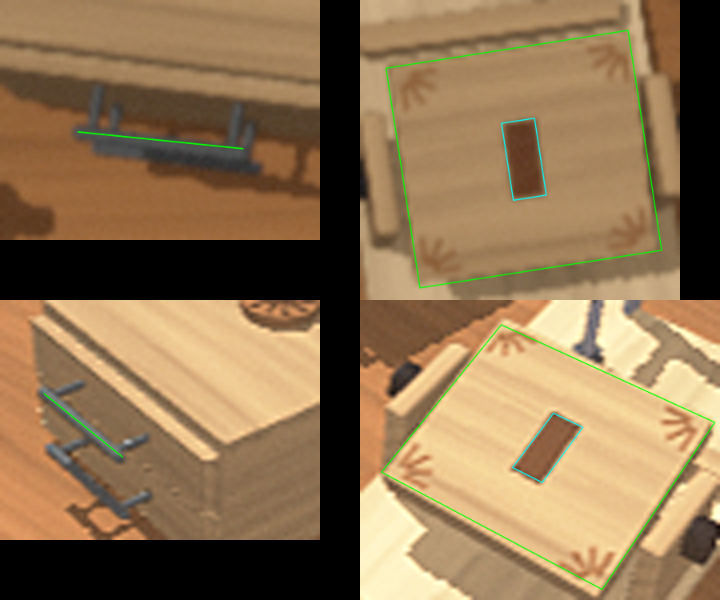

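The overlay fits the panel well: centre about (.596,-.206,.102), yaw 7.6°, tilt 0.169 rad. The handle middle is about (.646,.242,.112), with the chest yawed about -8°.

```bash
cat >> h.py <<'E'
def toolR(xdir,zdir):
    x=np.array(xdir,float);x/=np.linalg.norm(x);z=np.array(zdir,float);z-=x*(z@x);z/=np.linalg.norm(z)
    return np.c_[x,np.cross(z,x),z]
def cur():
    o=manip.get_obs(); return np.array(o['position']),R.from_euler('xyz',o['eef_rot'],degrees=True).as_matrix(),o
def plan(p,Rt):
    """turn first (tool frame rotvec deg), then shift (mm) in the turned frame"""
    c,Rc,o=cur(); rv=np.degrees(R.from_matrix(Rc.T@Rt).as_rotvec()); sh=Rt.T@(np.array(p)-c)*1000
    print('turn',rv.round(2),'shift',sh.round(1),'j',np.round(o['joint_pos'],0),'F',np.round(o['ft_force'],1),'t',round(o['t'],1))
E
python3 - <<'E'
from h import *
y=np.radians(-8);cx=np.array([np.cos(y),np.sin(y),0])
for s in(1,-1): plan([.646,.242,.215],toolR([0,0,-1],s*cx))
E
```

```text
turn [-1.0686e+02  7.0000e-02  8.0000e-02] shift [ -12.1 -196.4  446.8] j [ 81.  15.   6.  -0. -82. -16.] F [ 0.4 -0.3 -0.6] t 0.1
turn [ 7.314e+01  8.000e-02 -6.000e-02] shift [ -12.1  196.4 -446.8] j [ 81.  15.   6.  -0. -82. -16.] F [ 0.4 -0.3 -0.6] t 0.1
```

```bash
python3 -m pendant '[[0,0,0,8.13,0,0],[0,0,0,8.13,0,0],[0,0,0,8.13,0,0],[0,0,0,8.13,0,0],[0,0,0,8.13,0,0],[0,0,0,8.13,0,0],[0,0,0,8.13,0,0],[0,0,0,8.13,0,0],[0,0,0,8.1,0,0],[-12,0,0,0,0,0]]' 0.4 40
python3 -m pendant '[[0,20,-44,0,0,0],[0,20,-44,0,0,0],[0,20,-44,0,0,0],[0,20,-45,0,0,0],[0,20,-45,0,0,0],[0,20,-45,0,0,0],[0,19,-45,0,0,0],[0,19,-45,0,0,0],[0,19,-45,0,0,0],[0,19,-45,0,0,0],[0,0,0,0,0,0],[0,0,0,0,0,0],[0,0,0,0,0,0]]'
python3 - <<'E'
from h import *
y=np.radians(-8);cx=np.array([np.cos(y),np.sin(y),0])
plan([.646,.242,.1],toolR([0,0,-1],-cx))
T=eyes.snapshot('top');S=eyes.snapshot('side')
a=np.hstack([crop(T,190,120,80,60,5),crop(S,250,95,80,60,5)])
cv2.imwrite('pics/g1.png',a[:,:,::-1])
p,Rc,o=cur();print(p,o['opening'])
E
```

```text
t: 1.1
position: [0.2306, 0.4979, 0.214]
eef_rot: [76.8, 89.7, -111.3]
ft_force: [-0.1, 0.3, 0.6]
opening: 0.0256
t: 2.4
position: [0.6462, 0.2432, 0.2163]
eef_rot: [-139.3, 90.0, 32.8]
ft_force: [-1.2, -0.4, -0.5]
opening: 0.0255
turn [ 0.15 -0.02  0.02] shift [1.163e+02 1.200e+00 1.000e-01] j [ 34.  32.  34.   0. -92. -41.] F [-1.2 -0.4 -0.5] t 2.4
[0.64585451 0.24373391 0.21676732] 0.025659971751996715
```

View pics/g1.png

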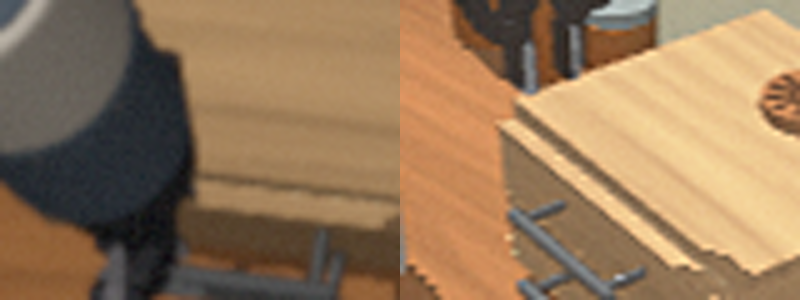

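Run:
```python
from h import *
p,Rc,o=cur()
for d in(0,-.0187,-.03):
  for s in(-.018,0,.018):
    q=p+Rc[:,0]*d+Rc[:,2]*s
    print(d,s,proj('top',q).round(1),proj('side',q).round(1))
print(Rc.round(2))
T=eyes.snapshot('top');S=eyes.snapshot('side')
a=np.hstack([crop(T,180,110,100,100,4),crop(S,220,60,100,100,4)])
cv2.imwrite('pics/g2.png',a[:,:,::-1])
```

```text
0 -0.018 [227.6 160.2] [284.1 117.5]
0 0 [226.6 166.7] [279.5 119.2]
0 0.018 [225.6 173.3] [274.9 121. ]
-0.0187 -0.018 [226.2 158.5] [283.8 112.5]
-0.0187 0 [225.2 165.1] [279.2 114.2]
-0.0187 0.018 [224.2 171.8] [274.5 115.9]
-0.03 -0.018 [225.3 157.4] [283.6 109.4]
-0.03 0 [224.3 164.1] [279.  111.1]
-0.03 0.018 [223.3 170.8] [274.3 112.8]
[[ 0.   -0.14 -0.99]
 [ 0.   -0.99  0.14]
 [-1.   -0.   -0.  ]]
```

View pics/g2.png

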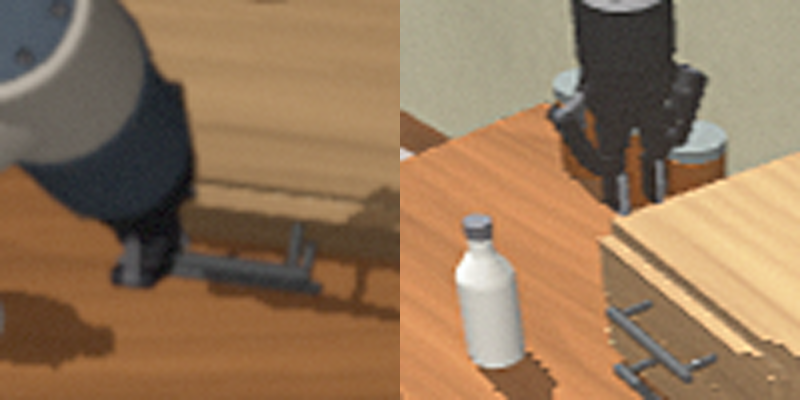

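The side view puts the fingertips at (275,110) and (284,109), matching the predicted positions. I'll go down onto the bar in steps and watch the force.

```bash
python3 -m pendant '[[20,0,0,0,0,0],[20,0,0,0,0,0],[20,0,0,0,0,0],[20,0,0,0,0,0],[0,0,0,0,0,0]]'
python3 -m pendant '[[8,0,0,0,0,0],[8,0,0,0,0,0],[8,0,0,0,0,0],[8,0,0,0,0,0],[4,0,0,0,0,0],[0,0,0,0,0,0],[0,0,0,0,0,0]]'
```

```text
t: 3.1
position: [0.6442, 0.2428, 0.1328]
eef_rot: [29.2, 89.7, -158.8]
ft_force: [0.2, 0.1, -2.1]
opening: 0.0255
t: 3.8
position: [0.6467, 0.2428, 0.0999]
eef_rot: [177.3, 90.0, -10.7]
ft_force: [0.0, -0.2, 1.0]
opening: 0.0259
```

```bash
python3 -m pendant '[[0,0,0,0,0,0],[0,0,0,0,0,0],[0,0,0,0,0,0],[0,0,0,0,0,0],[0,0,0,0,0,0],[0,0,0,0,0,0]]' 1 40
python3 - <<'E'
from h import *
p,Rc,o=cur();print(p,Rc.round(3),o['opening'])
S=eyes.snapshot('side');T=eyes.snapshot('top')
a=np.hstack([crop(T,190,120,80,60,5),crop(S,250,105,80,60,5)])
cv2.imwrite('pics/g3.png',a[:,:,::-1])
E
```

```text
t: 4.4
position: [0.6466, 0.2428, 0.0997]
eef_rot: [175.1, 90.0, -12.9]
ft_force: [-1.4, 0.4, -0.4]
opening: 0.0001
[0.64655646 0.24278554 0.09971213] [[ 0.    -0.139 -0.99 ]
 [-0.    -0.99   0.139]
 [-1.     0.    -0.   ]] 0.00011461419977027562
```

The fingers closed fully, so they missed the bar. I'll look.

View pics/g3.png

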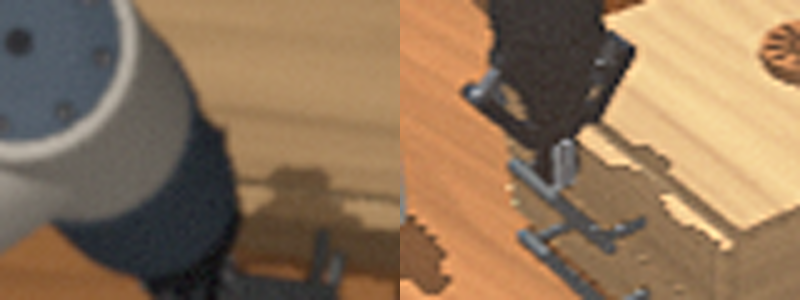

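Run:
```python
from h import *
p,Rc,o=cur()
S=eyes.snapshot('side')[:,:,::-1].copy();T=eyes.snapshot('top')[:,:,::-1].copy()
cs=[]
for n,im,u0,v0 in(('side',S,262,118),('top',T,200,145)):
    k=10;c=crop(im,u0,v0,40,40,k)
    f=lambda q:tuple(int(v) for v in np.round((proj(n,q)-[u0,v0]+.5)*k-.5))
    print(n,proj(n,p))
    cv2.circle(c,f(p),3,(0,255,0),1); cv2.line(c,f(p),f(p-Rc[:,0]*.03),(0,255,0),1)
    y=np.radians(-8);m=np.array([.646,.242,.112]);ax=np.array([-np.sin(y),np.cos(y),0])
    cv2.line(c,f(m-.06*ax),f(m+.06*ax),(255,255,0),1)
    cs.append(c)
cv2.imwrite('pics/g4.png',np.hstack(cs))
```

```text
side [281.90433012 148.40988161]
top [234.94233305 175.63844651]
```

View pics/g4.png

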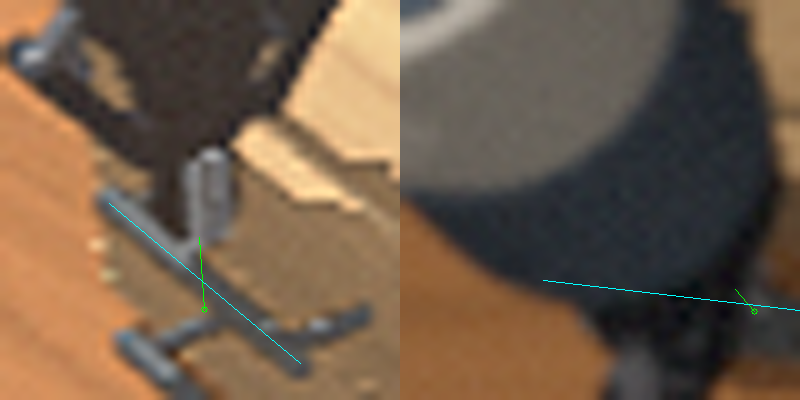

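The side view shows the fingertips ending near (281,142), well above the reported TCP at (282,148). So the real tips sit about 20 mm higher than the TCP suggests and closed above the bar. I'll reopen and go lower, watching the force.

```bash
python3 -m pendant '[[0,0,0,0,0,0],[0,0,0,0,0,0],[0,0,0,0,0,0],[0,0,0,0,0,0]]' 0.4 40
python3 -m pendant '[[4,0,0,0,0,0],[4,0,0,0,0,0],[0,0,0,0,0,0]]'
python3 -m pendant '[[4,0,0,0,0,0],[4,0,0,0,0,0],[4,0,0,0,0,0],[0,0,0,0,0,0]]'
python3 -m pendant '[[0,0,0,0,0,0],[0,0,0,0,0,0],[0,0,0,0,0,0],[0,0,0,0,0,0],[0,0,0,0,0,0]]' 1 40
```

```text
t: 5.0
position: [0.6465, 0.2428, 0.0997]
eef_rot: [0.0, 90.0, 172.0]
ft_force: [-1.0, 0.3, -0.1]
opening: 0.0258
t: 5.3
position: [0.6459, 0.2426, 0.0905]
eef_rot: [30.0, 89.9, -158.0]
ft_force: [0.1, -0.1, -0.2]
opening: 0.0256
t: 5.7
position: [0.6461, 0.2426, 0.0787]
eef_rot: [30.8, 89.9, -157.2]
ft_force: [-0.1, -0.3, -0.5]
opening: 0.0256
t: 6.2
position: [0.6465, 0.2427, 0.0797]
eef_rot: [39.0, 90.0, -149.0]
ft_force: [-0.3, -0.1, -1.4]
opening: 0.0092
```

```bash
python3 -m pendant '[[0,0,0,0,0,0],[0,0,0,0,0,0],[0,0,0,0,0,0]]' 0.4 40
python3 -m pendant '[[4,0,0,0,0,0],[3,0,0,0,0,0],[3,0,0,0,0,0],[0,0,0,0,0,0]]'
python3 -m pendant '[[0,0,0,0,0,0],[0,0,0,0,0,0],[0,0,0,0,0,0],[0,0,0,0,0,0],[0,0,0,0,0,0]]' 1 40
```

```text
t: 6.5
position: [0.6467, 0.243, 0.08]
eef_rot: [-147.1, 90.0, 24.9]
ft_force: [0.0, 0.4, -0.7]
opening: 0.0257
t: 6.9
position: [0.6461, 0.2426, 0.0688]
eef_rot: [31.6, 89.9, -156.4]
ft_force: [-0.5, -0.2, -0.4]
opening: 0.0255
t: 7.4
position: [0.6465, 0.2428, 0.0697]
eef_rot: [-71.5, 90.0, 100.5]
ft_force: [0.6, -1.2, -1.1]
opening: 0.0095
```

```bash
python3 -m pendant '[[0,0,5,0,0,0],[0,0,10,0,0,0],[0,0,10,0,0,0],[0,0,10,0,0,0],[0,0,10,0,0,0],[0,0,10,0,0,0],[0,0,0,0,0,0]]'
python3 -m pendant '[[0,0,10,0,0,0],[0,0,10,0,0,0],[0,0,10,0,0,0],[0,0,10,0,0,0],[0,0,10,0,0,0],[0,0,10,0,0,0],[0,0,10,0,0,0],[0,0,10,0,0,0],[0,0,5,0,0,0],[0,0,0,0,0,0]]'
```

```text
t: 8.1
position: [0.5901, 0.2514, 0.0697]
eef_rot: [-26.5, 89.9, 145.6]
ft_force: [-0.3, 4.5, -3.2]
opening: 0.0093
t: 9.1
position: [0.5072, 0.2641, 0.0697]
eef_rot: [-88.7, 89.8, 83.4]
ft_force: [-0.1, 7.9, -4.5]
opening: 0.0097
```

```bash
python3 -m pendant '[[0,-2,0,0,0,0],[0,-2,0,0,0,0],[0,0,0,0,0,0]]'
python3 -m pendant '[[0,-0.5,6,0,0,0],[0,-0.5,6,0,0,0],[0,-0.5,6,0,0,0],[0,0,0,0,0,0]]'
```

```text
t: 9.4
position: [0.5077, 0.2639, 0.0696]
eef_rot: [74.2, 89.7, -113.8]
ft_force: [-0.9, -4.9, 0.9]
opening: 0.0094
t: 9.8
position: [0.4895, 0.2666, 0.0696]
eef_rot: [75.1, 89.6, -113.0]
ft_force: [-1.4, -8.3, 3.6]
opening: 0.0093
```

```bash
python3 -m pendant '[[0,2.5,4,0,0,0],[0,0,4,0,0,0],[0,0,0,0,0,0]]'
python3 -m pendant '[[0,0,3,0,0,0],[0,0,2,0,0,0],[0,0,0,0,0,0]]'
python3 -m pendant '[[0,0,2,0,0,0],[0,0,2,0,0,0],[0,0,0,0,0,0]]'
```

```text
t: 10.1
position: [0.4817, 0.268, 0.0696]
eef_rot: [62.0, 89.9, -126.0]
ft_force: [-1.7, -4.1, 0.9]
opening: 0.0098
t: 10.4
position: [0.4771, 0.2687, 0.0696]
eef_rot: [71.0, 89.9, -117.0]
ft_force: [-1.8, -4.4, 0.8]
opening: 0.0095
t: 10.7
position: [0.4755, 0.269, 0.0697]
eef_rot: [151.9, 89.8, -36.1]
ft_force: [9.1, -5.8, -4.9]
opening: 0.0093
```

```bash
python3 -m pendant '[[0,0,2,0,0,0],[0,0,0,0,0,0],[0,0,0,0,0,0]]'
python3 -m pendant '[[0,0,-1.5,0,0,0],[0,0,0,0,0,0],[0,0,0,0,0,0],[0,0,0,0,0,0],[0,0,0,0,0,0]]' 0.4 40
python3 -m pendant '[[-20,0,0,0,0,0],[-30,0,0,0,0,0],[-40,0,0,0,0,0],[-40,0,0,0,0,0],[-20,0,25,0,0,0],[0,0,40,0,0,0],[0,0,45,0,0,0],[0,0,0,0,0,0]]'
python3 - <<'E'
from h import *
T=eyes.snapshot('top');S=eyes.snapshot('side')
np.savez('s1.npz',T=T,S=S)
a=np.hstack([crop(T,185,125,100,100,4),crop(S,230,95,100,100,4)])
cv2.imwrite('pics/d1.png',a[:,:,::-1]);print(cur()[0])
E
```

```text
t: 11.0
position: [0.4755, 0.269, 0.0697]
eef_rot: [165.4, 89.6, -22.5]
ft_force: [16.1, -8.4, -10.1]
opening: 0.0092
t: 11.5
position: [0.4731, 0.2706, 0.0699]
eef_rot: [-107.0, 90.0, 65.1]
ft_force: [0.7, -1.1, -0.3]
opening: 0.0256
t: 12.3
position: [0.3607, 0.286, 0.2206]
eef_rot: [-79.0, 89.9, 93.3]
ft_force: [0.8, 0.3, -0.2]
opening: 0.0253
[0.36352412 0.28590188 0.22032427]
```

View pics/d1.png

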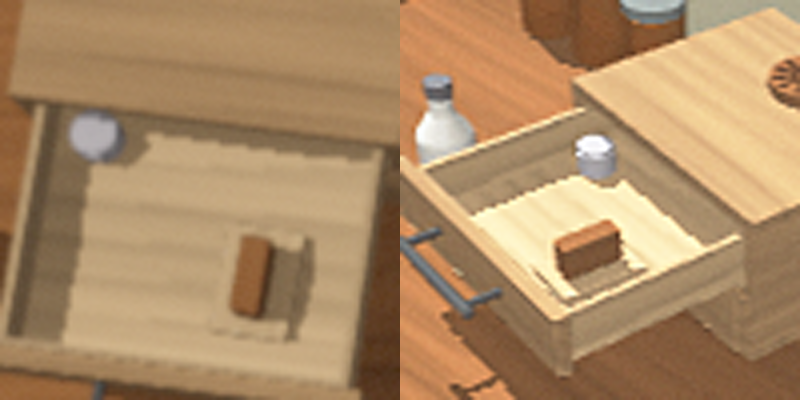

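The drawer is out to its stop, with force rising against it. The caul's brown rib is at about top px (248,194) and side px (377-385,157). The tin is at the back left, well clear.

Run:
```python
from h import *
d=np.load('s1.npz');C={}
for n,im,u0,v0,w,h in(('top',d['T'],235,175,35,40),('side',d['S'],262,142,35,30)):
    c=crop(np.ascontiguousarray(im[:,:,::-1]),u0,v0,w,h,8)
    hsv=cv2.cvtColor(c,cv2.COLOR_BGR2HSV); b,g,r=[c[:,:,i].astype(float) for i in range(3)]
    m=(((r-b)/(r+1)>.52)).astype(np.uint8)
    m=cv2.morphologyEx(m,cv2.MORPH_OPEN,np.ones((9,9)))
    k=max(cv2.findContours(m,0,1)[0],key=cv2.contourArea);q=cv2.minAreaRect(cv2.convexHull(k))
    box=(cv2.boxPoints(q)+.5)/8-.5+[u0,v0]; cen=(np.array(q[0])+.5)/8-.5+[u0,v0]
    mo=cv2.moments(cv2.convexHull(k));cen2=(np.array([mo['m10'],mo['m01']])/mo['m00']+.5)/8-.5+[u0,v0]
    print(n,cen,cen2,box.round(1).tolist());C[n]=cen2
    if n=='top':
        w=[onz('top',*p,.111) for p in box]; e=[w[i+1]-w[i] for i in(0,1)];print([np.linalg.norm(x) for x in e])
        L=max(e,key=np.linalg.norm);L=L*np.sign(L[0]);yaw=np.arctan2(L[1],L[0]);print('yaw',np.degrees(yaw))
c,err=tri(C['top'],C['side']);print('tri',c,err,'top z.111',onz('top',*C['top'],.111),'side',onz('side',*C['side'],.111))
a,b=[onz('top',185+x/4,125+y/4,.15) for x,y in((10,95),(400,145))];print('chest yaw',np.degrees(np.arctan2(-(a-b)[0],(a-b)[1])))
for s in(1,-1): plan([c[0],c[1],.20],toolR([0,0,-1],[-s*np.sin(yaw),s*np.cos(yaw),0]))
```

```text
top [247.73410416 193.82771301] [247.70715014 193.87387743] [[241.6, 202.4], [245.5, 183.5], [253.9, 185.2], [250.0, 204.2]]
[np.float64(0.05589062261798782), np.float64(0.02471035097150752)]
yaw -11.247742274311799
side [276.7219429  156.66192436] [276.09984467 156.63029416] [[266.7, 155.3], [282.7, 148.5], [286.8, 158.0], [270.7, 164.8]]
tri [0.58827879 0.20369409 0.11552544] 2.0864395053565867 top z.111 [0.58994148 0.20380303 0.111     ] side [0.59115079 0.2090261  0.111     ]
chest yaw -8.785902121758856
turn [9.338e+01 4.000e-02 9.000e-02] shift [  20.3 -236.5  -36.8] j [ 58.   4.  -4.   0. -82. -66.] F [ 0.4 -0.   0.1] t 12.4
turn [-8.662e+01 -9.000e-02  4.000e-02] shift [ 20.3 236.5  36.8] j [ 58.   4.  -4.   0. -82. -66.] F [ 0.4 -0.   0.1] t 12.4
```

```bash
python3 -m pendant '[[0,0,0,8.49,0,0],[0,0,0,8.49,0,0],[0,0,0,8.49,0,0],[0,0,0,8.49,0,0],[0,0,0,8.49,0,0],[0,0,0,8.49,0,0],[0,0,0,8.49,0,0],[0,0,0,8.49,0,0],[0,0,0,8.49,0,0],[0,0,0,8.49,0,0],[0,0,0,8.49,0,0],[0,0,0,0,0,0]]' 0 40
python3 -m pendant '[[0,-40,-6,0,0,0],[0,-40,-6,0,0,0],[0,-40,-6,0,0,0],[0,-40,-6,0,0,0],[0,-40,-6,0,0,0],[0,-36,-6,0,0,0],[0,0,0,0,0,0],[0,0,0,0,0,0],[0,0,0,0,0,0]]'
python3 - <<'E'
from h import *
y=np.radians(-11.2)
plan([.590,.2045,.12],toolR([0,0,-1],[-np.sin(y),np.cos(y),0]))
T=eyes.snapshot('top')[:,:,::-1];S=eyes.snapshot('side')[:,:,::-1]
print(cur()[2]['opening'])
cv2.imwrite('pics/d2.png',np.hstack([crop(T,200,140,80,80,5),crop(S,240,95,80,80,5)]))
E
```

```text
t: 13.6
position: [0.365, 0.2854, 0.2194]
eef_rot: [173.2, 90.0, -108.3]
ft_force: [-0.9, -0.2, 0.1]
opening: 0.0425
t: 14.5
position: [0.5883, 0.2036, 0.2197]
eef_rot: [101.9, 90.0, -179.4]
ft_force: [-0.4, -0.2, -0.8]
opening: 0.043
turn [-0.08 -0.   -0.01] shift [99.7 -1.5  1.2] j [  33.   23.   20.   -0.  -87. -135.] F [-0.4 -0.2 -0.8] t 14.5
0.04278505112574191
```

```bash
python3 -m pendant '[[30,-1.5,1,0,0,0],[30,0,0,0,0,0],[30,0,0,0,0,0],[0,0,0,0,0,0]]'
python3 -m pendant '[[10,0,0,0,0,0],[10,0,0,0,0,0],[10,0,0,0,0,0],[0,0,0,0,0,0],[0,0,0,0,0,0]]'
python3 -m pendant '[[4,0,0,0,0,0],[4,0,0,0,0,0],[4,0,0,0,0,0],[0,0,0,0,0,0],[0,0,0,0,0,0]]'
```

```text
t: 15.0
position: [0.5868, 0.2038, 0.1257]
eef_rot: [122.3, 89.5, -159.0]
ft_force: [-0.3, 0.0, -0.9]
opening: 0.0424
t: 15.5
position: [0.5903, 0.2043, 0.0999]
eef_rot: [-114.9, 90.0, -36.3]
ft_force: [0.4, -0.0, -0.3]
opening: 0.0427
t: 16.0
position: [0.5901, 0.2042, 0.0876]
eef_rot: [163.8, 90.0, -117.6]
ft_force: [0.8, 0.8, 0.1]
opening: 0.0428
```

```bash
python3 -m pendant '[[4,0,0,0,0,0],[4,0,0,0,0,0],[0,0,0,0,0,0],[0,0,0,0,0,0]]'
python3 -m pendant '[[0,0,0,0,0,0],[0,0,0,0,0,0],[0,0,0,0,0,0],[0,0,0,0,0,0],[0,0,0,0,0,0]]' 1 60
python3 - <<'E'
from h import *
p,Rc,o=cur();print(p,o['ft_force'],o['moment'],o['opening'])
T=eyes.snapshot('top')[:,:,::-1];S=eyes.snapshot('side')[:,:,::-1]
cv2.imwrite('pics/d3.png',np.hstack([crop(T,200,140,80,80,5),crop(S,240,95,80,80,5)]))
E
```

```text
t: 16.4
position: [0.5901, 0.2042, 0.0795]
eef_rot: [142.4, 90.0, -139.0]
ft_force: [0.7, 0.7, -0.1]
opening: 0.0429
t: 16.9
position: [0.5905, 0.2044, 0.0801]
eef_rot: [-60.2, 89.9, 18.4]
ft_force: [0.3, 0.5, 2.5]
opening: 0.0206
[0.59046322 0.20439881 0.08011199] [0.33388888 0.53150954 2.5270253 ] [0.00672431 0.03210595 0.00031676] 0.020603869379303988
```

View pics/d3.png

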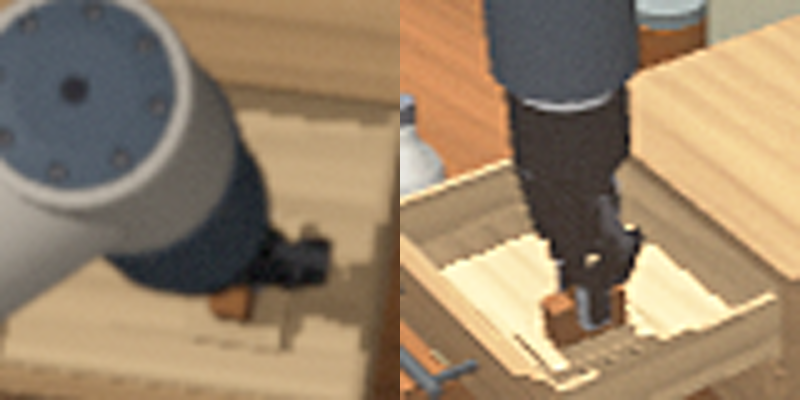

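The caul is gripped by the rib: the opening is 20.6 mm and the fingers straddle the rib roughly centrally. Now I'll lift.

```bash
python3 -m pendant '[[-5,0,0,0,0,0],[-10,0,0,0,0,0],[-15,0,0,0,0,0],[-20,0,0,0,0,0],[-25,0,0,0,0,0],[-25,0,0,0,0,0],[-20,0,0,0,0,0],[-10,0,0,0,0,0],[0,0,0,0,0,0],[0,0,0,0,0,0]]' 1 80
python3 - <<'E'
from h import *
r=R.from_euler('zy',[np.radians(7.6),-.169]).as_matrix();t=np.array([.5957,-.206,.1018])
p,Rc,o=cur();print(p,o['ft_force'],o['moment'],o['opening'])
Rt=np.c_[-r[:,2],-r[:,0],r[:,1]]; print(np.linalg.det(Rt))
u=lambda h:t+r@np.array([0,0,h])   # caul underside centre height h above face
tcp=lambda h:u(h)+Rt@np.array([.0049,0,0])
y=np.radians(7.6)
Rl=toolR([0,0,-1],[-np.sin(y),np.cos(y),0])
print('level, above:');plan([t[0],t[1],p[2]],Rl)
print('tilted above:');plan(tcp(.05),Rt)
np.savez('tgt.npz',Rt=Rt,r=r,t=t)
# check caul pose wrt tool by vision
T=eyes.snapshot('top');S=eyes.snapshot('side');np.savez('s2.npz',T=T,S=S)
E
```

```text
t: 18.0
position: [0.5896, 0.2043, 0.2085]
eef_rot: [109.6, 89.9, -171.8]
ft_force: [-0.2, 0.8, -2.9]
opening: 0.02
[0.58958288 0.20429819 0.20854291] [-0.19505462  0.83707632 -2.94139288] [0.02205619 0.03834065 0.06114819] 0.020043427450273262
0.9999999999999997
level, above:
turn [-18.98  -0.02  -0.11] shift [   0.    48.2 -407.5] j [  33.   23.   19.   -0.  -86. -135.] F [-0.2  0.8 -2.9] t 18.0
tilted above:
turn [-18.94  -0.34  -9.83] shift [  61.2   66.1 -405.1] j [  33.   23.   19.   -0.  -86. -135.] F [-0.2  0.8 -2.9] t 18.0
```

```bash
python3 -m pendant '[[0,0,0,-6.3,0,0],[0,0,0,-6.3,0,0],[0,0,0,-6.3,0,0],[0,5,-30,0,0,0],[0,5,-40,0,0,0],[0,5,-40,0,0,0],[0,5,-40,0,0,0],[0,5,-40,0,0,0],[0,5,-40,0,0,0],[0,5,-40,0,0,0],[0,5,-40,0,0,0],[0,4,-40,0,0,0],[0,4,-40,0,0,0],[0,0,-17,0,0,0],[0,0,0,0,0,0],[0,0,0,0,0,0]]'
python3 -m pendant '[[0,0,0,0,0,-4.9],[0,0,0,0,0,-4.9],[0,0,0,0,0,0],[0,0,0,0,0,0],[0,0,0,0,0,0]]'
python3 - <<'E'
from h import *
d=np.load('tgt.npz');Rt,r,t=d['Rt'],d['r'],d['t']
tcp=lambda h:t+r@np.array([0,0,h])+Rt@np.array([.0049,0,0])
plan(tcp(.03),Rt)
p,Rc,o=cur()
T=eyes.snapshot('top');S=eyes.snapshot('side');np.savez('s3.npz',T=T,S=S)
cc=[]
for n,im,u0,v0 in(('top',T,350,145),('side',S,330,160)):
    c=crop(np.ascontiguousarray(im[:,:,::-1]),u0,v0,90,90,4)
    def dr(P,col):
        q=[((proj(n,x)-[u0,v0]+.5)*4-.5) for x in P]
        cv2.polylines(c,[np.int32(np.round(np.array(q)*16))],True,col,1,cv2.LINE_AA,4)
    ctr=p+Rc@np.array([-.0049,0,0])
    dr([ctr+Rc@np.array([-.01*0,-a*.04,b*.028]) for a,b in((1,1),(1,-1),(-1,-1),(-1,1))],(0,255,0))
    dr([ctr+Rc@np.array([-.042,-a*.028,b*.011]) for a,b in((1,1),(1,-1),(-1,-1),(-1,1))],(255,255,0))
    cc.append(c)
cv2.imwrite('pics/p1.png',np.hstack(cc))
E
```

```text
t: 19.7
position: [0.5955, -0.2052, 0.2087]
eef_rot: [58.2, 89.9, 155.7]
ft_force: [-0.5, 1.3, -1.5]
opening: 0.02
t: 20.2
position: [0.5962, -0.2046, 0.2096]
eef_rot: [-90.0, 80.2, 7.6]
ft_force: [0.6, -0.2, -2.0]
opening: 0.0202
turn [-0.12  1.28  0.16] shift [81.1 18.7  1.1] j [ -6.  17.  11.  -2. -74. -76.] F [ 0.6 -0.2 -2. ] t 20.2
```

View pics/p1.png

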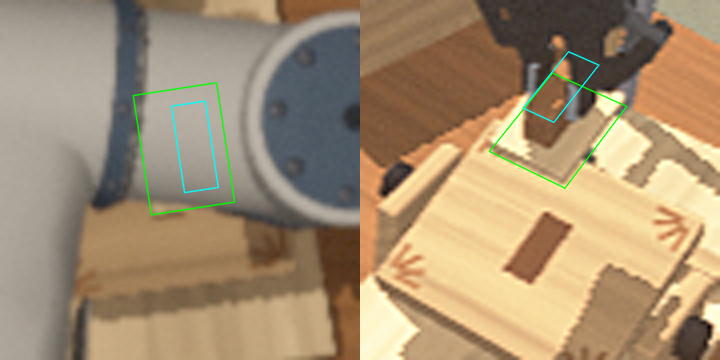

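The side view shows the held plate's outline matching the predicted green rectangle, with corners at (490,150), (565,185) and (625,105). So the tool-to-caul offset is right.

```bash
python3 -m pendant '[[20,5,0,0,0,0],[25,5,0,0,0,0],[25,5,0,0,0,0],[10,4,0,0,0,0],[0,0,0,0,0,0],[0,0,0,0,0,0],[0,0,0,0,0,0],[0,0,0,0,0,0],[0,0,0,0,0,0]]'
cat > chk.py <<'E'
from h import *
d=np.load('tgt.npz');Rt,r,t=d['Rt'],d['r'],d['t']
p,Rc,o=cur()
plan(t+Rt@np.array([.0049,0,0]),Rt)
u=r.T@(p+Rc@np.array([-.0049,0,0])-t)*1000
print('under-centre rel inlay mm',u.round(1),'F panel',(r.T@o['ft_force']).round(1),'M',np.round(o['moment'],2),'qv',np.abs(o['qvel']).max().round(1),'op',o['opening'])
E
python3 chk.py
```

```text
t: 21.2
position: [0.5912, -0.2063, 0.1285]
eef_rot: [-90.2, 80.1, 7.4]
ft_force: [-0.1, 0.4, -1.0]
opening: 0.0202
turn [-0.19  1.23  0.28] shift [32.   0.   0.3] j [ -6.  19.   1.  -3. -63. -75.] F [-0.1  0.4 -1. ] t 21.2
under-centre rel inlay mm [-0.  -0.4 32. ] F panel [-0.2  0.4 -1. ] M [-0.09  0.61 -0.04] qv 0.3 op 0.020188667819263127
```

My panel fit used the wrong Euler order: extrinsic `zy`, which adds a 1.3° roll, where the panel's y must be level. I'll refit with intrinsic `ZY`, using the points already measured.

```bash
python3 - <<'E'
from h import *
from scipy.optimize import least_squares
top={'TL':(357,166),'TR':(417,157.5),'C':(390.49,189.26)}
side={'TL':(363.6,190),'TR':(415.3,215),'BL':(334.3,227.7),'C':(374.11,221.52)}
# inlay corners (+x end first)
T4=[(392.69,179.69),(385.81,181.06),(388.44,198.81),(395.19,197.56)];S4=[(376.81,212.69),(365.44,226.56),(371.94,230.44),(382.56,216.44)]
obj={'TL':(.08,.088,0),'TR':(.08,-.088,0),'BL':(-.08,.088,0),'C':(0,0,0)}
ic=dict(zip(['pm','pp','mp','mm'],[(.028,-.012,0),(.028,.012,0),(-.028,.012,0),(-.028,-.012,0)]));obj.update(ic)
for k,a in zip(['pm','pp','mp','mm'],T4): top[k]=a
for k,a in zip(['pp','mp','mm','pm'],S4): side[k]=a
def res(x):
    r=R.from_euler('ZY',[x[3],-x[4]])
    return np.array([proj(n,r.apply(obj[k])+x[:3])-p for n,d in(('top',top),('side',side)) for k,p in d.items()]).ravel()
s=least_squares(res,[.596,-.206,.1,.13,.17],loss='soft_l1')
print(s.x.round(4),np.degrees(s.x[3:]).round(2),'std',np.sqrt(np.diag(np.linalg.inv(s.jac.T@s.jac))*2*s.cost/15).round(4));print(res(s.x).reshape(-1,2).round(1).tolist())
r=R.from_euler('ZY',[s.x[3],-s.x[4]]).as_matrix()
np.savez('tgt.npz',Rt=np.c_[-r[:,2],-r[:,0],r[:,1]],r=r,t=s.x[:3])
E
python3 chk.py
```

```text
[ 0.5958 -0.2059  0.1008  0.1197  0.2168] [ 6.86 12.42] std [0.0011 0.0008 0.0017 0.0106 0.0298]
[[-0.6, -0.0], [0.0, -0.0], [-0.1, 0.1], [0.6, -0.6], [-0.8, -0.8], [-0.9, 0.7], [0.6, 0.8], [-0.3, -0.4], [1.1, 0.4], [-1.4, -0.1], [0.3, 0.0], [-0.8, 0.0], [0.1, 0.1], [0.9, 0.2], [0.7, -0.0]]
turn [ 0.65  0.1  -2.54] shift [33.   1.4 -0.2] j [ -6.  19.   1.  -3. -63. -75.] F [-0.1  0.4 -1. ] t 21.2
under-centre rel inlay mm [ 1.6  0.2 32.9] F panel [-0.3  0.4 -0.9] M [-0.09  0.61 -0.04] qv 0.3 op 0.020188667819263127
```

```bash
cat > edge.py <<'E'
from h import *
from scipy.optimize import least_squares
from scipy.ndimage import map_coordinates
G={n:cv2.GaussianBlur(cv2.imread(f'pics/{n}0.png'),(0,0),.7).astype(float) for n in('top','side')}
cor=[(.08,.088,0),(.08,-.088,0),(-.08,-.088,0),(-.08,.088,0)]
def P(x,q): return R.from_euler('ZY',[x[3],-x[4]]).apply(q)+x[:3]
x0=np.array([.5958,-.2059,.1008,.125,.195])
obs=[]
off=np.arange(-3.5,3.51,.1)
for n in G:
    for i in range(4):
        a,b=np.array(cor[i]),np.array(cor[(i+1)%4]);dl=[]
        for f in np.linspace(.1,.9,25):
            q=a+(b-a)*f; u=proj(n,P(x0,q)); e=proj(n,P(x0,q+(b-a)*.02))-u; e/=np.linalg.norm(e); nn=np.array([-e[1],e[0]])
            pts=u[None]+off[:,None]*nn
            pr=np.stack([map_coordinates(G[n][:,:,c],[pts[:,1],pts[:,0]],order=1) for c in range(3)],1)
            g=np.abs(np.gradient(pr,axis=0)).sum(1); k=g.argmax(); dl.append((off[k],g[k],q,u+off[k]*nn,nn))
        m=np.median([d[0] for d in dl]); keep=[d for d in dl if abs(d[0]-m)<.7 and d[1]>2]
        print(n,i,'med',m.round(1),'n',len(keep),'g',np.median([d[1] for d in dl]).round(1),'sd',np.std([d[0] for d in dl]).round(2))
        if len(keep)>14: obs+=[(n,i)+d[2:] for d in keep]
cen={'top':(390.49,189.26),'side':(374.11,221.52)}
def res(x,skip=()):
    o=[(proj(n,P(x,q))-u)@nn for n,i,q,u,nn in obs if (n,i) not in skip]
    return np.r_[o,np.concatenate([(proj(n,P(x,(0,0,0)))-c)*4 for n,c in cen.items()])]
for skip in((),(('side',2),('top',2)),(('side',0),),(('top',0),),(('side',1),),(('top',1),('top',3))):
    s=least_squares(res,x0,args=(skip,),loss='soft_l1',f_scale=.5);print(skip,s.x.round(4),np.degrees(s.x[3:]).round(2),s.cost.round(1))
E
python3 edge.py
```

```text
top 0 med -2.0 n 20 g 6.2 sd 0.69
top 1 med -0.1 n 13 g 8.3 sd 1.79
top 2 med 0.3 n 18 g 3.4 sd 1.22
top 3 med 0.0 n 16 g 4.6 sd 1.41
side 0 med -0.9 n 12 g 8.1 sd 1.13
side 1 med 0.3 n 13 g 13.5 sd 1.05
side 2 med -0.9 n 24 g 13.9 sd 0.45
side 3 med -0.1 n 21 g 12.7 sd 0.74Traceback (most recent call last):
  File "edge.py", line 26, in <module>
    s=least_squares(res,x0,args=(skip,),loss='soft_l1',f_scale=.5);print(skip,s.x.round(4),np.degrees(s.x[3:]).round(2),s.cost.round(1))
    return func(*args, **kwargs)
    result = trf(vector_fun.fun, vector_fun.jac, x0, f0, J0, lb, ub, ftol, xtol,
                 gtol, max_nfev, x_scale, loss_function, tr_solver,
                 tr_options.copy(), verbose, callback=callback_wrapped)
    return trf_no_bounds(
        fun, jac, x0, f0, J0, ftol, xtol, gtol, max_nfev, x_scale,
        loss_function, tr_solver, tr_options, verbose, callback=callback)
    J = jac(x)
    self._update_jac()
    ~~~~~~~~~~~~~~~~^^
    self.J = self.jac_wrapped(xp_copy(self.x), f0=self.f)
             ~~~~~~~~~~~~~~~~^^^^^^^^^^^^^^^^^^^^^^^^^^^^
    J, dct = app
[... 636 characters left out ...]
         ~~~~~~~~^^^^^^^^^^^^^^^^^^^^^^^^^^^^^^
    return np.atleast_1d(self.fun(x))
                         ~~~~~~~~^^^
    return self.f(x, *self.args, **self.kwargs)
           ~~~~~~^^^^^^^^^^^^^^^^^^^^^^^^^^^^^^
  File "edge.py", line 23, in res
    o=[(proj(n,P(x,q))-u)@nn for n,i,q,u,nn in obs if (n,i) not in skip]
        ~~~~^^^^^^^^^^
  File "h.py", line 15, in proj
    f,cx,cy,P=cam(n); q=P[:3,:3].T@(np.array(p)-P[:3,3]); return np.array([cx+f*q[0]/q[2],cy+f*q[1]/q[2]])
              ~~~^^^
  File "h.py", line 5, in cam
    c=eyes.camera_info(n); return 200/np.tan(np.radians(c['fov_y']/2)),c['cx'],c['cy'],np.array(c['pose'])
ValueError: time passes only in moves, steps and waits
```

```bash
sed -i 's/^def cam(n):/import functools\n@functools.lru_cache\ndef cam(n):/' h.py; python3 edge.py | tail -6
```

```text
() [ 0.5966 -0.2054  0.1001  0.1176  0.2662] [ 6.74 15.25] 17.1
(('side', 2), ('top', 2)) [ 0.6    -0.2054  0.1019  0.1258  0.2293] [ 7.21 13.14] 10.2
(('side', 0),) [ 0.5966 -0.2054  0.1001  0.1176  0.2662] [ 6.74 15.25] 17.1
(('top', 0),) [ 0.5956 -0.2058  0.101   0.1191  0.2693] [ 6.82 15.43] 3.1
(('side', 1),) [ 0.5966 -0.2054  0.1001  0.1176  0.2662] [ 6.74 15.25] 17.1
(('top', 1), ('top', 3)) [ 0.597  -0.2044  0.0988  0.1129  0.2598] [ 6.47 14.89] 15.2
```

Visual tilt estimates range from 10° to 15.5°, and the most consistent is about 15°. I'll start at 14° and let the contact moment settle it.

```bash
python3 - <<'E'
from h import *
r=R.from_euler('ZY',[6.9,-14.],degrees=True).as_matrix()
np.savez('tgt.npz',Rt=np.c_[-r[:,2],-r[:,0],r[:,1]],r=r,t=np.array([.5958,-.2058,.1008]))
E
cat >> chk.py <<'E'
print('tool-frame F',(Rc.T@o['ft_force']).round(2),'M',(Rc.T@o['moment']).round(3),'tool x dir pitch',np.degrees(np.arcsin(-Rc[2,0])).round(2))
E
python3 chk.py
```

```text
turn [ 0.61  0.1  -4.12] shift [32.9  2.2 -0.1] j [ -6.  19.   1.  -3. -63. -75.] F [-0.1  0.4 -1. ] t 21.2
under-centre rel inlay mm [ 2.6  0.1 32.9] F panel [-0.3  0.4 -0.9] M [-0.09  0.61 -0.04] qv 0.3 op 0.020188667819263127
tool-frame F [0.96 0.25 0.38] M [0.034 0.019 0.619] tool x dir pitch 80.12
```

```bash
python3 -m pendant '[[0,0,0,0.6,0,-4.1],[10,1,0,0,0,0],[8,1,0,0,0,0],[5,0,0,0,0,0],[0,0,0,0,0,0],[0,0,0,0,0,0],[0,0,0,0,0,0],[0,0,0,0,0,0],[0,0,0,0,0,0]]'
python3 chk.py
```

```text
t: 22.1
position: [0.5945, -0.2057, 0.1051]
eef_rot: [-89.5, 76.1, 7.4]
ft_force: [-0.5, -0.6, -2.3]
opening: 0.0202
turn [ 0.    0.12 -0.08] shift [ 9.4 -0.3 -0.2] j [ -7.  18.  -4.  -4. -55. -74.] F [-0.5 -0.6 -2.3] t 22.1
under-centre rel inlay mm [-0.2  0.2  9.4] F panel [-1.1 -0.6 -2.1] M [-0.13  0.89  0.03] qv 0.2 op 0.02016039519309741
tool-frame F [ 2.09  1.15 -0.56] M [-0.029  0.016  0.896] tool x dir pitch 76.08
```

```bash
python3 -m pendant '[[3,0,0,0,0,0],[2,0,0,0,0,0],[0,0,0,0,0,0],[0,0,0,0,0,0],[0,0,0,0,0,0]]'; python3 chk.py | tail -2
python3 -m pendant '[[2,0,0,0,0,0],[0,0,0,0,0,0],[0,0,0,0,0,0],[0,0,0,0,0,0]]'; python3 chk.py | tail -2
```

```text
t: 22.6
position: [0.5955, -0.2055, 0.1]
eef_rot: [-89.5, 76.1, 7.4]
ft_force: [-0.8, -0.6, -1.2]
opening: 0.0204
under-centre rel inlay mm [-0.4  0.3  4.2] F panel [-1.1 -0.5 -0.9] M [-0.12  0.86  0.01] qv 0.1 op 0.020439584925772192
tool-frame F [ 0.92  1.12 -0.47] M [-0.006  0.011  0.866] tool x dir pitch 76.1
t: 23.0
position: [0.596, -0.2054, 0.098]
eef_rot: [-89.5, 76.1, 7.4]
ft_force: [-1.0, -0.1, -1.4]
opening: 0.0203
under-centre rel inlay mm [-0.5  0.3  2.2] F panel [-1.3  0.  -1.2] M [-0.11  0.82 -0.01] qv 0.1 op 0.02029842655896422
tool-frame F [1.16 1.29 0.03] M [0.006 0.009 0.827] tool x dir pitch 76.1
```

```bash
for i in 1 2 ; do python3 -m pendant '[[1,0,0,0,0,0],[0,0,0,0,0,0],[0,0,0,0,0,0],[0,0,0,0,0,0]]' >/dev/null; python3 chk.py | tail -2; done
```

```text
under-centre rel inlay mm [-0.4  0.3  1.2] F panel [ 0.   0.6 -2.7] M [-0.13  0.82 -0.06] qv 0.1 op 0.020395061668393045
tool-frame F [ 2.71 -0.04  0.62] M [0.055 0.042 0.831] tool x dir pitch 76.1
under-centre rel inlay mm [-0.3  0.3  0.3] F panel [0.1 0.2 0.6] M [-0.06  0.83  0.04] qv 0.1 op 0.020330072561680384
tool-frame F [-0.61 -0.14  0.17] M [-0.031 -0.046  0.827] tool x dir pitch 76.08
```

```bash
for i in 1 2 ; do python3 -m pendant '[[0.7,0,0,0,0,0],[0,0,0,0,0,0],[0,0,0,0,0,0],[0,0,0,0,0,0]]' >/dev/null; python3 chk.py | tail -2; done
```

```text
under-centre rel inlay mm [-0.4  0.2 -0. ] F panel [-3.7  1.4  6.9] M [0.36 1.74 0.19] qv 0.1 op 0.019973523716918122
tool-frame F [-6.93  3.71  1.39] M [-0.044 -0.597  1.687] tool x dir pitch 76.08
under-centre rel inlay mm [-0.5  0.2 -0.2] F panel [-4.9  2.6 10.9] M [0.64 2.24 0.26] qv 0.0 op 0.020595649440676184
tool-frame F [-10.85   4.89   2.66] M [-0.031 -0.94   2.143] tool x dir pitch 76.08
```

Contact came at the predicted height. I'll relax the lateral forces a little to learn the moment arm and find where the pressure centre is.

```bash
python3 -m pendant '[[0,0.6,0,0,0,0],[0,0,0,0,0,0],[0,0,0,0,0,0],[0,0,0,0,0,0]]' >/dev/null; python3 chk.py | tail -2;  python3 -m pendant '[[0,0,0.5,0,0,0],[0,0,0,0,0,0],[0,0,0,0,0,0],[0,0,0,0,0,0]]' >/dev/null; python3 chk.py | tail -2
```

```text
under-centre rel inlay mm [-0.5  0.2 -0.1] F panel [-3.9  2.7  9.3] M [0.65 1.74 0.26] qv 0.1 op 0.02055543325672524
tool-frame F [-9.34  3.93  2.7 ] M [-0.046 -0.893  1.653] tool x dir pitch 76.02
under-centre rel inlay mm [-0.5  0.3 -0.2] F panel [-3.8  1.1  8. ] M [0.08 1.62 0.07] qv 0.1 op 0.020279846656004744
tool-frame F [-8.04  3.83  1.12] M [-0.002 -0.281  1.594] tool x dir pitch 76.02
```

```bash
cat > avg.py <<'E'
from h import *
d=np.load('tgt.npz');r,t=d['r'],d['t']
F=[];M=[]
for i in range(12):
    eyes.snapshot('side'); p,Rc,o=cur(); F.append(Rc.T@o['ft_force']); M.append(Rc.T@o['moment'])
sf=np.std(F,0)/12**.5;tilt=90-np.degrees(np.arcsin(-Rc[2,0]))
F=np.mean(F,0)-[1.25,.68,-.04];M=np.mean(M,0)-[0,.006,.85+.0635*(tilt-13.95)]
L=.37
print('dF',F.round(2),'se',sf.round(2),'dM',M.round(3),'tilt',tilt.round(2),'t',round(o['t'],1))
print('L est from y,z',(M[2]/F[1]).round(3),(-M[1]/F[2]).round(3),'ry,rz mm (L=.37)',((M[2]-L*F[1])/-F[0]*1e3).round(1),((M[1]+L*F[2])/F[0]*1e3).round(1))
print('pos',(r.T@(p+Rc@np.array([-.0049,0,0])-t)*1000).round(2))
E
python3 avg.py
```

```text
dF [-9.36  2.56  1.11] se [0.07 0.1  0.16] dM [-0.016 -0.296  0.755] tilt 13.98 t 26.0
L est from y,z 0.295 0.267 ry,rz mm (L=.37) -20.5 -12.2
pos [-0.52  0.22 -0.15]
```

```bash
python3 -m pendant '[[0,1.2,0.5,0,0,0],[0,0,0,0,0,0],[0,0,0,0,0,0]]' >/dev/null; python3 avg.py
```

```text
dF [-7.15 -1.04 -1.4 ] se [0.21 0.11 0.16] dM [ 0.059  0.633 -0.555] tilt 14.08 t 26.9
L est from y,z 0.536 0.452 ry,rz mm (L=.37) -24.0 -16.1
pos [-0.66  0.44 -0.23]
```

```bash
python3 -m pendant '[[-5,0,0,0,0,-1.3],[0,0,0,0,0,0],[0,0,0,0,0,0],[0,0,0,0,0,0]]' >/dev/null
python3 - <<'E'
from h import *
F=[];M=[]
for i in range(16):
    eyes.snapshot('side'); p,Rc,o=cur(); F.append(Rc.T@o['ft_force']); M.append(Rc.T@o['moment'])
tilt=90-np.degrees(np.arcsin(-Rc[2,0]));b=np.r_[np.mean(F,0),np.mean(M,0),tilt]
np.save('base.npy',b);print(b.round(3))
E
sed -i 's/^F=np.mean.*/b=np.load("base.npy");F=np.mean(F,0)-b[:3];M=np.mean(M,0)-b[3:6]-[0,0,.0635*(tilt-b[6])]/; s/^L=.37/L=.38/' avg.py; python3 chk.py
```

```text
[ 1.2860e+00  2.2600e-01  1.0300e-01 -8.0000e-03  1.0000e-02  9.4600e-01
  1.5198e+01]
turn [-0.01  0.13  1.2 ] shift [ 3.8 -2.3 -1.3] j [ -7.  17.  -6.  -5. -52. -73.] F [-0.1  0.7 -1.7] t 28.1
under-centre rel inlay mm [-2.4  1.3  3.8] F panel [-0.4  0.7 -1.6] M [-0.09  0.92  0.01] qv 0.1 op 0.020129397890247393
tool-frame F [1.62 0.41 0.73] M [ 0.001 -0.023  0.921] tool x dir pitch 74.8
```

The pressure centre at 14° was about 45 mm up-slope, so the upper edge was touching and the panel is steeper. I've set 15.2° and will press again.

```bash
python3 -m pendant '[[0,-2,-1.2,0,0,0],[2,0,0,0,0,0],[1.5,0,0,0,0,0],[1,0,0,0,0,0],[0,0,0,0,0,0],[0,0,0,0,0,0]]'; python3 avg.py
```

```text
t: 28.7
position: [0.5969, -0.2056, 0.0954]
eef_rot: [-89.5, 74.8, 7.4]
ft_force: [-1.2, 0.9, -0.3]
opening: 0.0201
dF [-1.67  1.08  0.06] se [0.2  0.12 0.21] dM [ 0.006 -0.103  0.272] tilt 15.2 t 29.3
L est from y,z 0.252 1.752 ry,rz mm (L=.37) -82.5 48.4
pos [-0.32  0.09 -0.64]
```

```bash
python3 -m pendant '[[0.8,0.3,0,0,0,0],[0.3,0.2,0,0,0,0],[0,0,0,0,0,0],[0,0,0,0,0,0]]'; python3 avg.py
```

```text
t: 29.7
position: [0.5969, -0.2056, 0.0951]
eef_rot: [-89.6, 74.7, 7.3]
ft_force: [-4.8, 0.9, 4.7]
opening: 0.0205
dF [-7.67  2.8   2.07] se [0.13 0.14 0.12] dM [-0.03  -0.678  0.707] tilt 15.25 t 30.3
L est from y,z 0.253 0.327 ry,rz mm (L=.37) -46.4 -14.3
pos [-0.45  0.05 -0.95]
```

```bash
python3 -m pendant '[[0,0.6,0.5,0,0,-1.3],[0,0,0,0,0,0],[0,0,0,0,0,0]]'>/dev/null; python3 avg.py;  python3 -m pendant '[[0.7,0.3,0,0,0,0],[0,0,0,0,0,0],[0,0,0,0,0,0]]' >/dev/null; python3 avg.py
```

```text
dF [-6.87 -1.75  0.36] se [0.14 0.14 0.13] dM [-0.008  0.014 -0.503] tilt 16.6 t 31.2
L est from y,z 0.288 -0.038 ry,rz mm (L=.37) 23.5 -22.0
pos [-0.42  0.24 -1.09]
dF [-10.08  -1.29   1.31] se [0.16 0.13 0.11] dM [ 0.022 -0.37  -0.289] tilt 16.65 t 32.1
L est from y,z 0.225 0.283 ry,rz mm (L=.37) 19.8 -12.5
pos [-0.28  0.2  -1.19]
```

```bash
python3 -m pendant '[[0,-0.4,0.4,0,0.2,0.4],[0,0,0,0,0,0],[0,0,0,0,0,0],[0,0,0,0,0,0]]'>/dev/null; python3 avg.py; python3 chk.py
```

```text
dF [-9.99  0.12 -0.65] se [0.15 0.15 0.12] dM [0.008 0.201 0.041] tilt 16.19 t 33.1
L est from y,z 0.349 0.31 ry,rz mm (L=.37) -0.4 4.6
pos [-0.46  0.18 -1.28]
turn [ 0.03 -0.17  2.19] shift [-1.3 -0.3 -0.2] j [ -7.  17.  -7.  -5. -50. -73.] F [-2.4 -1.1  8.8] t 33.1
under-centre rel inlay mm [-0.5  0.2 -1.3] F panel [-0.4 -0.8  9.2] M [-0.34  0.99 -0.02] qv 0.1 op 0.020151503057839634
tool-frame F [-9.16  0.01 -0.86] M [-0.042  0.215  1.023] tool x dir pitch 73.81
```

Pressure is now central: 10 N normal, centre within 5 mm, lateral force near 0, tilt 16.2°. My last picture will check the centring.

Run:
```python
from h import *
p,Rc,o=cur();S=eyes.snapshot('side')[:,:,::-1].copy();T=eyes.snapshot('top')[:,:,::-1].copy()
r=R.from_euler('ZY',[6.9,-16.],degrees=True).as_matrix();t=np.array([.5958,-.2058,.0997])
cc=[]
for n,im,u0,v0,w,h,k in(('side',S,328,180,92,80,6),('top',T,355,150,80,80,3)):
    c=crop(im,u0,v0,w,h,k)
    def dr(P,col):
        q=[((proj(n,x)-[u0,v0]+.5)*k-.5) for x in P]
        cv2.polylines(c,[np.int32(np.round(np.array(q)*16))],True,col,1,cv2.LINE_AA,4)
    sq=((1,1),(1,-1),(-1,-1),(-1,1))
    dr([t+r@[a*.04,b*.028,0] for a,b in sq],(0,255,0))
    dr([t+r@[a*.08,b*.088,0] for a,b in sq],(255,0,0))
    cc.append(cv2.copyMakeBorder(c,0,480-c.shape[0],0,0,0))
cv2.imwrite('pics/f1.png',np.hstack(cc))
```

```text
(no output)
```

View pics/f1.png

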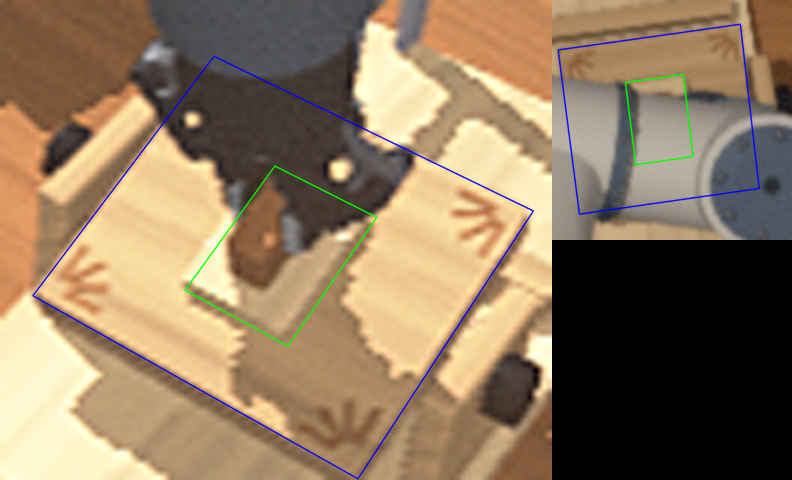

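The final side view shows the plate's visible corners at about (187,289) and (285,342), lying on the outline predicted for a central placing. The panel outline at about 16° matches its edges. I'm handing it in.

```bash
python3 -c "
from workcell import manip
o=manip.get_obs();print(o['t'],o['ft_force'],o['opening']);print(manip.finish_job())"
```

```text
33.2 [-2.26112354 -1.84349767  8.11973404] 0.02018121289146539
the job is handed in; nothing more can be done
None
```

The top drawer is out to its stop, and the caul is lying flush on the panel over the inlay, still held by its rib. I handed the job in at 33.2 s; the system reports no verdict.

**Last checks**
- **Drawer:** it travelled about 173 mm, and the pull force rose to about 16 N against the stop.
- **Press:** averaged normal force is 10.0 N, with lateral forces under 1 N. The pressure centre is within 5 mm of the caul's middle, which indicates it lies flush.
- **Centring:** the caul is within about 1 mm of the inlay centre by the measured tool pose. The visible plate corners in the last side picture match the predicted outline. The top view could not confirm this, because the arm hides the caul.
- **Grip:** the fingers hold the rib at about 20 mm opening.

**What disagreed or went wrong**
- **Fingertips:** they sat about 20 mm behind the reported tool point, so the first close on the handle missed the bar. I went lower and gripped it on the next try.
- **Panel tilt:** my camera estimates ranged from about 10° to 15.5°, partly from an axis-order slip in my first fit. The contact moment settled it at 16.2°, and that angle also fits the panel outline in the last picture.
- **Not checked:** I took no separate picture at the end to confirm the drawer or the bystander objects. No unexpected contact was felt on the way.

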